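# Bed the rescue pulley cap-down in the inspection cradle and log it

## Robot

A 7-joint arm with a two-finger parallel gripper is mounted at the origin on the work surface. World frame = base frame: x ahead of the robot, y to its left, z up, the work surface at z = 0. Lengths are in m, angles in rad, forces in N, time in s.
With the tool pointing down it reaches from about 0.4 to 0.925 m from the base axis. Payload 4.1 kg.
Tool frame: the origin (TCP) lies between the finger pads; the fingertips stand 17 mm ahead of it and the grasp point (between the pads) lies 2 mm behind it; z points along the fingers, y is the line along which they close (so a half turn about z gives the same grasp; the last joint's range is limited). The gripper opens to 85 mm and grips with 20 to 120 N. Pads are 22 mm wide; open, the fingers measure 114 mm over their backs; the gripper's body (76 mm by 85 mm) begins 54 mm behind the grasp point. The pads swing forward as they close: fully open they stand 13 mm farther back than shut.
Start: joints at [1.233, 0.398, 0.045, 1.537, -0.019, 1.207, -0.051], TCP at [0.154, -0.632, 0.248] pointing down, gripper open.
Joint ranges: [-2.82, 2.82], [-0.49, 2.23], [-1.37, 1.46], [0, 2.46], [-1.36, 4.5], [0.23, 2], [-2.94, 2.94]. Speed limits (rad/s): [2.57, 2.57, 3.14, 3.14, 3.14, 3.14, 3.14].

## Interface

Orientations are given as a unit quaternion [x, y, z, w].
In Python, from rig import * gives the robot as it stands. The module is installed in compiled form; this text tells all that it offers.
- The arm moves only by the tool apply_moves, never from a script. Its argument "steps" is a list of rows, each a list of 3 entries, a list of its own where there are three numbers: the shift along the tool's x, y, z in m, then the turn about the tool's z in degrees, then the finger opening in m, from 0 to 0.0854. In form: [[[x, y, z], yaw, jaw], ...]. A call has 1 to 20 rows; each row shifts and turns the commanded pose from where the row before left it, along the tool's axes as they then stand; what a row does not reach is not made up. A row lasts 1/10 s, in which the tool goes at most 50 mm and 8.59 degrees, less where a joint would pass 70% of its speed; a pose out of reach is approached as far as the arm can. A call is refused whole if a number of a shift passes 0.05 or a number of a turn 8.59, either way. A call with a gripper value outside its range is refused whole. The fingers move at their own pace and stop on an object; the grip force is fixed at half the most. Time passes only in rows, so rows that do not move let the fingers close. It gives the time, the measured TCP pose, the force, the opening and the grip force at its end, in the units of the state.
- state(): the state, without advancing time (a new reading comes with each control period).
- grab_frame(name): name is "scene" or "top" or "wrist"; returns (picture, depth): 400x640x3 uint8, red, green, blue; 400x640 float32, m along the optical axis (not along the pixel's ray), 0 where there is no reading.
- get_calibration(name): a dict with "fx", "fy", "cx", "cy" (pixels), "k1" (the pictures are not rectified: a ray, as slopes to the right and down, at radius r is drawn at 1 + k1 r^2 times it, then the intrinsics apply), "R" (3x3) and "t" (3): a world point X has camera coordinates R X + t; the wrist camera has in their place "hand_eye" (4x4, takes a point from camera to tool coordinates, whose origin is the TCP and whose axes are the flange's). Camera axes: x right, y down, z forward; pixel columns grow to the right and rows downward; lengths in m; the calibration is good to about 2 mm. A picture is of the moment at which its call begins: read the wrist's pose just before it. get_calibration takes no time and is no camera call.
- hand_in(): hands the job in; it is judged then, once.
The state is a dict: "t": time; "qpos": joint angles; "qvel": joint speeds; "tau": joint torques, N m; "eef_pos": TCP position; "eef_rot": TCP orientation; "force": force on the tool from outside, world axes, zero at the start; "moment": the same for the moment, N m; "gripper_width": finger opening in m; "finger_force": force on a finger pad.
Only numpy, scipy, OpenCV 4.12 (cv2) and the standard library are available. Lean on these libraries where they do the work, as an engineer would, in place of code of your own. Each camera call takes 0.05 s, during which the arm holds its last target. There are 200 camera calls.

## Task

Take the grey steel rescue pulley out of the leaning rack and bed it in the yellow sloping cradle pocket with its brass axle cap face down in the well and its round nose tucked under the black lip, then let go of it. Then log it by squeezing the orange trigger of the clamped tag reader against its grip for a moment and letting it spring back. Handle it gently and leave the red spare pulley and the other gear where they are.

Things in the scene. Friction and masses are not known exactly. Their poses are not given: they have to be found in the camera images.
- pulley: grey steel rescue pulley, 120 mm long (x), 24 thick (z), 0.4 kg. Origin: centre of the plates. +x end: round nose, radius 30 (60 wide), tip at x=+60. Other end: solid head 50 mm wide (y), x=-60 to -10, to be gripped across y. -z face: brass axle cap; +z face plain. Starts leaning in a rack bay: nose down, head up leaning towards the robot, cap side to the robot, x axis 70 deg below level
- pulley_cap (a point): middle of the outer face of the brass axle cap, at x=+30, z=-22 mm on the pulley; the cap is 32 mm across and 10 mm proud of the plate
- rack: fixed wooden rack, base 140 x 210 x 12 mm, origin under its middle, two bays at y=+55 and -55 mm. The pulley's cap side leans on two rails beside the cap and on a 24 mm tongue behind the head, whose sides are free for fingers; a ledge carries the nose, low guides flank it. Lift it straight up or away from the bay: sliding it up the rails hooks the cap under the tongue
- pocket: yellow pocket fixed 85 mm up on a blue stand, tilted 20 deg: x runs down the slope (away from the robot at yaw 0), z is normal to the floor. Origin: on the floor, centre. Nose wall at x=+63.5 mm, heel stop 8 mm high at x=-63.5, cheeks at y=+-33, 16 high, from x=+8 on. Cap well x=5.5 to 53.5, y=+-22, 14 deep. Bedded pulley: axes parallel to the pocket's, origin at (0, 0, +12 mm)
- pocket_lip (a point): middle of the lower back edge of the black lip, which juts 12 mm back from the nose wall (44 mm wide), 28 mm above the floor: the 24 mm thick nose must slip under it slantwise, head high, before the head is lowered. Under the head the pocket floor is only a tongue 32 mm wide, free on both sides for fingers
- reader: grey tag reader clamped upside down on a fixed base, origin on the table under the grip. Head along x (window to +x), 41 to 86 mm high, 60 wide; black grip 28 x 28 mm rises from it at x=0, y=0 to 175 mm. The trigger stands before it at x=+36 to +44 mm, top at 164 mm, 20 mm wide, open gap between
- trigger_pad (a point): where to squeeze: outer (+x) face of the trigger, 143 mm above the table when released
- trigger (a joint): orange sprung trigger hinged at its foot, 86 mm up, about the reader's y; 0 = released, grows as it is squeezed towards the grip, stop at 0.32 rad; needs about 4 to 10 N at the pad
- spare_pulley: red spare pulley of the same build with a black cap, in the other bay of the rack; same axes; leave it alone
- carabiner_a: purple twistlock carabiner, 115 x 75 x 12 mm, lying flat; bystander
- carabiner_b: second purple carabiner, same size, lying flat; bystander
- feeler_gauge: brass feeler gauge, 100 mm long, fanned blades, 10 mm high; bystander
- helmet_clip: black polymer helmet clip, 85 x 40 x 14 mm; bystander
- figure_eight: aluminium figure-eight descender, 150 x 86 x 14 mm, lying flat; bystander

How it is judged:
By the outcome, as a careful person would: the job done as asked, in the order asked, and still so for the second after the job is handed in, with the robot touching nothing.
It also fails if it takes over 54 s, if anything falls off the work surface, if the arm or the gripper's body presses on something with over 40 N, if the wrist force passes 120 N, or if a joint passes its speed limit or range.

## Working session

There is one attempt and no reset: what is moved stays moved. The work goes in short steps, Python scripts to look and compute and a tool call to move; the robot and the scene stay as the last step left them, time stands still between calls to the robot, and variables do not carry over. Pictures are saved under pics/ and viewed, at most 10 in all, crops included, and the job is handed in when it is done.

Besides the shell and the picture viewer there is one more tool, called after "Request:" in YAML: its name, and indented under it one key for each argument. apply_moves: Moves the arm, as the interface text tells. Its arguments: {"type":"object","properties":{"steps":{"type":"array","items":{"type":"array"}}},"required":["steps"]}

```bash
mkdir -p pics; cat > h.py <<'E'
from rig import *
import numpy as np, cv2, json
from scipy.spatial.transform import Rotation as Ro
def grab(n):
    s=state(); im,d=grab_frame(n); np.savez('pics/%s_%d.npz'%(n,round(s['t']*100)),im=im,d=d,p=s['eef_pos'],q=s['eef_rot']); return im,d,s
def world(n,u,v,d,s=None):
    c=get_calibration(n); u=np.atleast_1d(u).astype(float);v=np.atleast_1d(v).astype(float);d=np.atleast_1d(d)
    xd=(u-c['cx'])/c['fx']; yd=(v-c['cy'])/c['fy']; x,y=xd.copy(),yd.copy()
    for _ in range(20):
        f=1+c['k1']*(x*x+y*y); x,y=xd/f,yd/f
    P=np.stack([x*d,y*d,d],1)
    if n=='wrist':
        H=np.array(c['hand_eye']); P=P@H[:3,:3].T+H[:3,3]
        return P@Ro.from_quat(s['eef_rot']).as_matrix().T+np.array(s['eef_pos'])
    return (P-np.array(c['t']))@np.array(c['R'])
E
python3 - <<'E'
from h import *
for n in ['scene','top']:
    im,d,s=grab(n); cv2.imwrite(f'pics/{n}0.png',im[:,:,::-1]); np.savez(f'pics/{n}0.npz',im=im,d=d)
    c=get_calibration(n); print(n,{k:np.round(v,3).tolist() for k,v in c.items()})
print(state()); print(np.round(get_calibration('wrist')['hand_eye'],3))
E
```

```text
scene {'fx': 412.343, 'fy': 412.343, 'cx': 326.889, 'cy': 194.762, 'k1': -0.047, 'R': [[0.24, 0.971, 0.002], [0.478, -0.116, -0.871], [-0.845, 0.21, -0.492]], 't': [-0.113, -0.144, 1.476]}
top {'fx': 421.4, 'fy': 421.4, 'cx': 320.465, 'cy': 197.701, 'k1': -0.102, 'R': [[-0.03, -1.0, 0.0], [-0.978, 0.029, -0.209], [0.209, -0.006, -0.978]], 't': [0.008, 0.565, 1.09]}
{'t': 0.1, 'qpos': array([ 1.23302405,  0.39912155,  0.04505756,  1.53777545, -0.01869935,
        1.20688354, -0.05067883]), 'qvel': array([-0.00042128, -0.00143929,  0.00110978, -0.00254063, -0.0013489 ,
        0.00145609,  0.00052367]), 'tau': array([ 3.58143247e-03, -4.76261973e+01,  1.37006577e+00, -2.54950047e+01,
        1.19217197e-02,  5.01265880e-03, -1.13344018e-05]), 'eef_pos': array([ 0.15361572, -0.63102659,  0.24735593]), 'eef_rot': array([ 9.92874789e-01,  1.19159028e-01, -1.70119097e-04, -8.66581261e-04]), 'force': array([ 0.36020389, -0.94936124, -0.1402583 ]), 'moment': array([-0.00737673,  0.0040521 , -0.01885441]), 'finger_force': 0.0, 'gripper_width': 0.08573517632484733}
[[-0.001 -0.948 -0.318  0.082]
 [ 1.    -0.001 -0.    -0.   ]
 [-0.    -0.318  0.948 -0.126]
 [ 0.     0.     0.     1.   ]]
```

View pics/scene0.png

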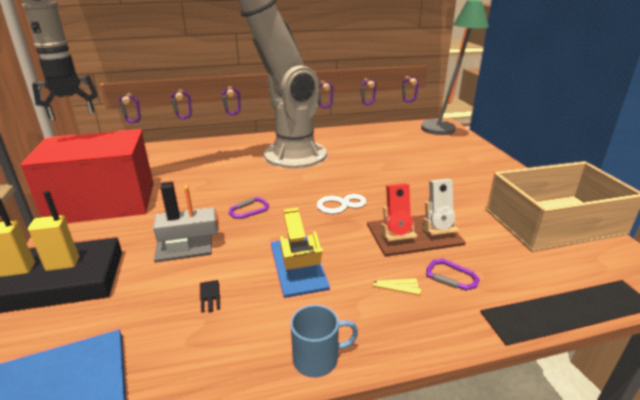

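View pics/top0.png

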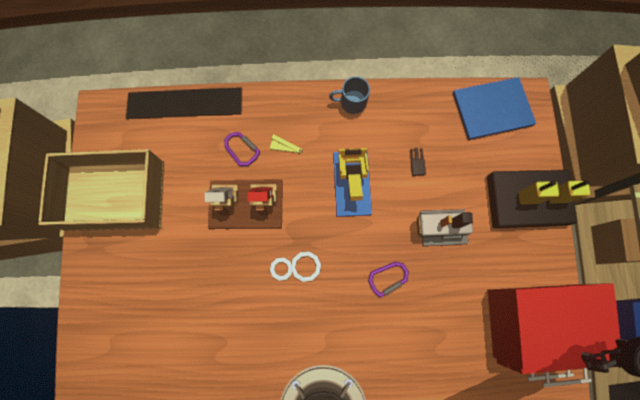

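The scene view shows the rack with red (398,210) and grey (440,205) pulleys, the yellow pocket at (298,240), and the reader at (185,225). In the top view these are at (222,200), (262,200), (353,178) and (447,225). Next I'll take rough poses by colour.

```bash
python3 - <<'E'
from h import *
z=np.load('pics/top0.npz'); im,d=z['im'],z['d']
hsv=cv2.cvtColor(im,cv2.COLOR_RGB2HSV)
v,u=np.mgrid[0:400,0:640]
W=world('top',u.ravel(),v.ravel(),d.ravel()).reshape(400,640,3)
np.save('pics/topW.npy',W)
print('table z',W[300,150],W[300,450],W[240,330],W[120,200])
def roi(u0,v0,u1,v1,zlo,zhi,col=None):
    m=np.zeros((400,640),bool); m[v0:v1,u0:u1]=1
    m&=(W[...,2]>zlo)&(W[...,2]<zhi)
    if col is not None: m&=col
    P=W[m][:,:2]; r=cv2.minAreaRect(P.astype(np.float32)); print(len(P),np.round(r[0],3),np.round(r[1],3),round(r[2],1), 'z',W[m][:,2].min().round(3),W[m][:,2].max().round(3)); return m
H,S,V=hsv[...,0],hsv[...,1],hsv[...,2]
blue=(H>95)&(H<125)&(S>100)
yel=(H>20)&(H<35)&(S>140)
brown=(V<120)&(S>90)&(H<15)
print('stand');roi(325,140,380,225,-.01,.04,blue)
print('yellow');roi(325,140,380,210,.03,.2,yel)
print('rack base');roi(200,170,295,240,.004,.025,brown)
print('reader base');roi(410,200,480,255,.003,.03)
print('reader body');roi(410,200,480,255,.06,.1)
print('grip');roi(410,200,480,255,.13,.2,V<60)
print('trig');roi(410,200,480,255,.1,.2,(S>150)&(H<18)&(V>120))
print('greyp');roi(200,180,240,220,.08,.2)
print('redp');roi(245,180,280,220,.08,.2)
E
```

```text
table z [0.29911695 0.47546672 0.00134226] [ 0.27646778 -0.36001942 -0.00176179] [ 0.45422629 -0.03197264  0.00433212] [ 8.28659406e-01  3.48824305e-01 -3.07113109e-04]
stand
790 [ 0.615 -0.1  ] [0.186 0.097] 1.3 z 0.006 0.02
yellow
587 [ 0.623 -0.101] [0.138 0.077] 2.4 z 0.057 0.121
rack base
952 [0.563 0.206] [0.205 0.137] 89.4 z 0.004 0.024
reader base
663 [ 0.482 -0.361] [0.205 0.156] 87.8 z 0.003 0.029
reader body
931 [ 0.48  -0.339] [0.061 0.145] 0.3 z 0.061 0.1
grip
80 [ 0.474 -0.355] [0.028 0.013] 34.4 z 0.131 0.177
trig
9 [ 0.484 -0.351] [0.018 0.058] 0.2 z 0.157 0.176
greyp
421 [0.561 0.262] [0.06  0.058] 0.5 z 0.08 0.154
redp
423 [0.56  0.151] [0.056 0.063] 88.1 z 0.08 0.153
```

Request:
apply_moves:
  steps:
    - [[0,0,-0.04],7,0.085]
    - [[0,0,-0.04],6.7,0.085]
    - [[0.039,-0.031,0],0,0.085]
    - [[0.039,-0.031,0],0,0.085]
    - [[0.039,-0.031,0],0,0.085]
    - [[0.039,-0.031,0],0,0.085]
    - [[0.039,-0.031,0],0,0.085]
    - [[0.039,-0.031,0],0,0.085]
    - [[0.039,-0.031,0],0,0.085]
    - [[0.039,-0.031,0],0,0.085]
    - [[0.039,-0.031,0],0,0.085]
    - [[0,0,0],0,0.085]
    - [[0,0,0],0,0.085]

```text
t: 1.4
eef_pos: [0.5058, -0.351, 0.3275]
eef_rot: [1.0, 0.002, -0.001, -0.0]
force: [-1.7, -0.6, 0.6]
gripper_width: 0.0845
finger_force: 0.0
```

```bash
python3 - <<'E'
from h import *
im,d,s=grab('wrist'); cv2.imwrite('pics/reader.png',im[:,:,::-1]); np.savez('pics/reader.npz',im=im,d=d,p=s['eef_pos'],q=s['eef_rot'])
print(s['t'],s['eef_pos'],s['eef_rot'],s['qpos'])
E
```

```text
1.4 [ 0.50576003 -0.35103321  0.32752748] [ 9.99998129e-01  1.79601017e-03 -6.30962390e-04 -3.45028525e-04] [ 0.64091895  0.29382846 -0.13397193  1.50667139  0.0397217   1.34518999
 -1.06352548]
```

Request:
apply_moves:
  steps:
    - [[0.025,-0.042,0],0,0.085]
    - [[0.025,-0.042,0],0,0.085]
    - [[0.025,-0.042,0],0,0.085]
    - [[0.025,-0.042,0],0,0.085]
    - [[0.02,-0.042,0],0,0.085]
    - [[0,-0.042,0],0,0.085]
    - [[0,0,0],0,0.085]
    - [[0,0,0],0,0.085]

```text
t: 2.25
eef_pos: [0.6244, -0.1017, 0.3282]
eef_rot: [1.0, -0.0, -0.0, 0.001]
force: [0.3, -1.3, 0.6]
gripper_width: 0.0852
finger_force: 0.0
```

```bash
python3 - <<'E'
from h import *
im,d,s=grab('wrist'); cv2.imwrite('pics/pocket.png',im[:,:,::-1]); np.savez('pics/pocket.npz',im=im,d=d,p=s['eef_pos'],q=s['eef_rot'])
print(s['t'],s['eef_pos'],s['eef_rot'],s['qpos'])
E
```

```text
2.25 [ 0.62437358 -0.10172372  0.32824121] [ 9.99999644e-01 -3.71941197e-04 -2.52846019e-04  7.13792059e-04] [ 0.2869412   0.33065622 -0.2588427   1.4610551   0.08654037  1.3613586
 -1.54806435]
```

Request:
apply_moves:
  steps:
    - [[-0.01,-0.05,0],0,0.085]
    - [[-0.01,-0.05,0],0,0.085]
    - [[-0.01,-0.05,0],0,0.085]
    - [[-0.01,-0.05,0],0,0.085]
    - [[-0.01,-0.05,0],0,0.085]
    - [[0,-0.05,0],0,0.085]
    - [[0,-0.05,0],0,0.085]
    - [[0,0,0],0,0.085]
    - [[0,0,0],0,0.085]

```text
t: 3.2
eef_pos: [0.5767, 0.243, 0.3279]
eef_rot: [1.0, -0.001, -0.0, 0.001]
force: [0.1, -0.5, -0.2]
gripper_width: 0.0851
finger_force: 0.0
```

```bash
python3 - <<'E'
from h import *
im,d,s=grab('wrist'); cv2.imwrite('pics/rack.png',im[:,:,::-1]); np.savez('pics/rack.npz',im=im,d=d,p=s['eef_pos'],q=s['eef_rot'])
print(s['t'],s['eef_pos'],s['eef_rot'],s['qpos'])
a=[np.load(f'pics/{n}.npz')['im'] for n in ['rack','pocket']]
cv2.imwrite('pics/two.png',np.vstack([cv2.resize(x,(480,300)) for x in a])[:,:,::-1])
E
```

```text
3.2 [0.57668354 0.24303562 0.32789126] [ 9.99999451e-01 -7.53712784e-04 -3.35406475e-05  7.27277347e-04] [-0.14774259  0.33226408 -0.42545112  1.47492049  0.13919649  1.36493468
 -2.15348836]
```

View pics/two.png

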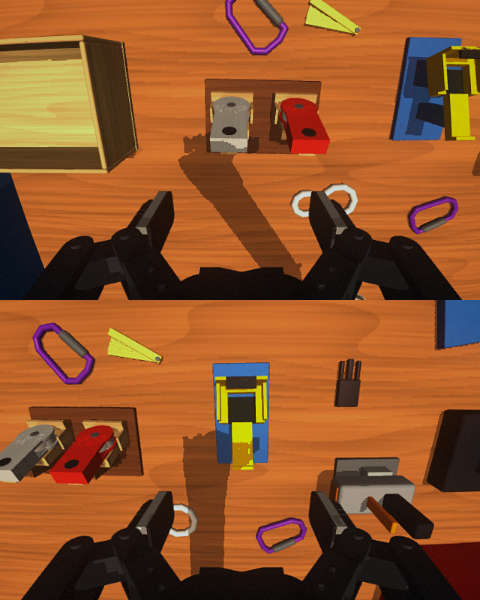

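View pics/reader.png

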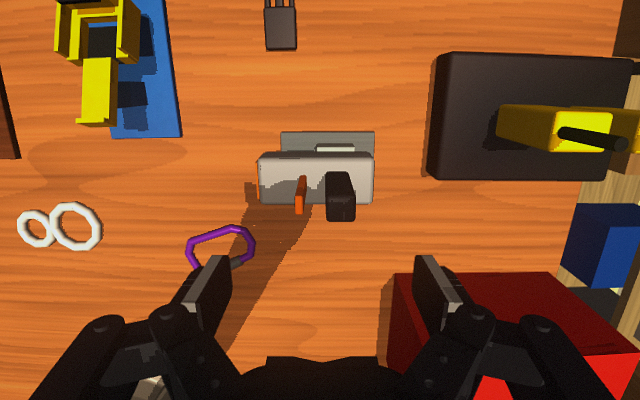

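The first picture shows the grey pulley's head at about (230,115)/480 px in the rack. The pocket is at (242,415) with its black lip end at the top. In the reader picture the trigger is at (300,190) and the grip at (340,195). Now I'll fit the poses from depth.

```bash
cat > fit.py <<'E'
from h import *
v,u=np.mgrid[0:400,0:640]
def load(n):
    z=np.load(f'pics/{n}.npz'); s={'eef_pos':z['p'],'eef_rot':z['q']}
    W=world('wrist',u.ravel(),v.ravel(),z['d'].ravel(),s).reshape(400,640,3); W[z['d']<=0]=9
    return W,cv2.cvtColor(z['im'],cv2.COLOR_RGB2HSV)
def box(W,lo,hi): return np.all((W>lo)&(W<hi),axis=2)
def rect(P,l):
    r=cv2.minAreaRect(P[:,:2].astype(np.float32)); print(l,len(P),'c',np.round(r[0],4),'size',np.round(r[1],4),'ang',round(r[2],2),'z',np.round(np.percentile(P[:,2],[1,50,99]),4)); return r
def plane(P,it=4):
    m=np.ones(len(P),bool)
    for _ in range(it):
        c=P[m].mean(0); n=np.linalg.svd(P[m]-c,full_matrices=False)[2][2]; n*=np.sign(n[2]); m=abs((P-c)@n)<.0025
    return c,n,m
E
python3 - <<'E'
from fit import *
W,h=load('rack'); H,S,V=h[...,0],h[...,1],h[...,2]
t=box(W,[.4,.05,-.02],[.7,.15,.02])&(V>100); print('table z',np.median(W[t][:,2]))
rect(W[box(W,[.45,.08,.006],[.68,.34,.02])&((V<110))],'rack base')
g=box(W,[.45,.2,.06],[.68,.32,.2])&(S<60)
P=W[g]; rect(P,'grey')
c,n,m=plane(P); Q=P[m]; print('face',c,n,len(Q),'pitch',np.degrees(np.arctan2(n[0],n[2])),'yaw',np.degrees(np.arctan2(n[1],n[0])))
x=np.array([0,0,-1.])-n*np.dot([0,0,-1],n); x/=np.linalg.norm(x); y=np.cross(n,x)
a=np.stack([Q@x,Q@y,Q@n],1)
for lo in np.arange(a[:,0].min(),a[:,0].max(),.008):
    k=(a[:,0]>=lo)&(a[:,0]<lo+.008); 
    if k.sum()>3: print(round(lo,4),k.sum(),np.round(np.percentile(a[k,1],[1,99]),4))
print('x',x,'y',y,'xmin',np.percentile(a[:,0],[0.2,1,99]),'n.c',c@n, 'ymid pct', np.percentile(a[:,1],[1,99]))
W,h=load('pocket'); H,S,V=h[...,0],h[...,1],h[...,2]
t=box(W,[.4,-.25,-.02],[.8,.0,.02]); print('table z',np.median(W[t&(W[...,2]<.01)][:,2]))
rect(W[box(W,[.5,-.2,.004],[.75,0,.03])&(H>95)&(H<125)&(S>100)],'stand')
Y=(H>20)&(H<36)&(S>120)
P=W[box(W,[.5,-.17,.05],[.75,-.03,.2])&Y]; rect(P,'yellow')
F=W[box(W,[.56,-.112,.06],[.62,-.09,.2])&Y]; c,n,m=plane(F); print('floor',c,n,m.sum(),len(F))
np.save('pics/F.npy',P)
e=W[box(W,[.54,-.13,.06],[.61,-.07,.2])&Y]; print('tongue y',np.percentile(e[:,1],[1,99]),'x min',np.percentile(e[:,0],[.5,2]))
K=W[box(W,[.5,-.17,.09],[.75,-.03,.2])&(V<70)]; rect(K,'black'); 
W,h=load('reader'); H,S,V=h[...,0],h[...,1],h[...,2]
rect(W[box(W,[.4,-.46,.06],[.6,-.2,.1])],'body')
rect(W[box(W,[.4,-.42,.15],[.6,-.3,.2])&(V<70)],'grip')
rect(W[box(W,[.4,-.42,.15],[.6,-.3,.2])&(H<18)&(S>150)],'trig top')
E
```

```text
table z 0.0002497371413039129
rack base 1748 c [0.5865 0.2048] size [0.2087 0.186 ] ang 88.7 z [0.0078 0.0119 0.0139]
grey 1224 c [0.5719 0.2593] size [0.0572 0.0547] ang 88.38 z [0.0646 0.1419 0.15  ]
face [0.57877527 0.25748698 0.11168954] [ 0.91305924 -0.04929082  0.4048373 ] 581 pitch 66.08819199351916 yaw -3.090070606780986
0.0848 185 [0.2656 0.3143]
0.1008 6 [0.3012 0.3136]
0.1088 22 [0.2704 0.314 ]
0.1168 51 [0.2667 0.314 ]
0.1248 47 [0.2661 0.3137]
0.1328 49 [0.2662 0.3146]
0.1408 49 [0.2678 0.3134]
0.1488 39 [0.2676 0.3134]
0.1568 61 [0.265  0.3165]
0.1648 43 [0.2625 0.3171]
0.1728 26 [0.2619 0.3128]
x [ 0.40424868 -0.02182306 -0.91438873] y [ 5.39057652e-02  9.98546027e-01 -3.46944695e-18] xmin [0.08506866 0.08541421 0.17798358] n.c 0.5609804538623716 ymid pct [0.26318478 0.31443149]
table z 8.745646491692405e-05
stand 3652 c [ 0.6152 -0.1027] size [0.1885 0.0988] ang 0.76 z [0.0101 0.0121 0.014 ]
yellow 3051 c [ 0.6218 -0.1025] size [0.1357 0.0761] ang 0.77 z [0.0631 0.0864 0.1157]
floor [ 0.59290899 -0.10083278  0.09315776] [0.34341872 0.00996932 0.93912949] 834 840
tongue y [-0.11886348 -0.08817523] x min [0.5544957  0.55501252]
black 619 c [ 0.6821 -0.1015] size [0.0435 0.0161] ang 89.71 z [0.0917 0.0958 0.0991]
body 4838 c [ 0.4801 -0.3419] size [0.0587 0.1434] ang 0.28 z [0.0612 0.0857 0.0926]
grip 994 c [ 0.4797 -0.3687] size [0.0276 0.0274] ang 0.39 z [0.1511 0.1744 0.1764]
trig top 270 c [ 0.4791 -0.3536] size [0.0269 0.0576] ang 1.55 z [0.1506 0.1637 0.175 ]
```

```bash
python3 - <<'E'
from fit import *
W,h=load('rack'); H,S,V=h[...,0],h[...,1],h[...,2]
for nm,y0,y1,col in [('grey',.2,.32,S<60),('red',.08,.2,(S>150)&((H<6)|(H>172)))]:
    g=box(W,[.45,y0,.06],[.68,y1,.2])&col; P=W[g]; 
    T=P[P[:,2]>.138]; r=rect(T,nm+' end'); print(np.round(cv2.boxPoints(r),4).tolist())
    c,n,m=plane(T); print('end plane',c,n,'tilt',np.degrees(np.arctan2(-n[0],n[2])))
    Q=P[(P[:,2]<.13)]; c,n,m=plane(Q); print('face',c,n,m.sum(),len(Q),'pitch',np.degrees(np.arctan2(n[0],n[2])),'yaw',np.degrees(np.arctan2(n[1],n[0])))
W,h=load('reader'); H,S,V=h[...,0],h[...,1],h[...,2]
T=W[box(W,[.4,-.42,.155],[.6,-.3,.17])&(H<18)&(S>150)]; print('trig',np.percentile(T,[2,50,98],axis=0).round(4).tolist())
T=W[box(W,[.4,-.42,.172],[.6,-.3,.18])]; rect(T,'griptop')
E
```

```text
grey end 691 c [0.5582 0.2601] size [0.0493 0.0273] ang 89.26 z [0.1389 0.1464 0.1502]
[[0.5442000031471252, 0.23569999635219574], [0.5715000033378601, 0.2353000044822693], [0.5720999836921692, 0.28459998965263367], [0.5449000000953674, 0.2849000096321106]]
end plane [0.55854528 0.25711755 0.14649338] [-0.33685716  0.00704633  0.94152939] tilt 19.6860195494456
face [0.58518752 0.25504938 0.09893995] [ 0.9394701  -0.02244985  0.34189462] 465 476 pitch 70.00239853040262 yaw -1.3688958484584695
red end 1239 c [0.5556 0.1503] size [0.05   0.0277] ang 89.51 z [0.1386 0.1453 0.1502]
[[0.5414999723434448, 0.12540000677108765], [0.5691999793052673, 0.12520000338554382], [0.569599986076355, 0.17520000040531158], [0.5418999791145325, 0.1754000037908554]]
end plane [0.55463503 0.15044803 0.14579001] [-0.31327855  0.00934346  0.94961532] tilt 18.25774778113686
face [0.58355982 0.15045989 0.0972138 ] [ 0.93906977 -0.0163252   0.34333868] 1505 1689 pitch 69.91679249887436 yaw -0.995954419323524
trig [[0.4705, -0.3799, 0.1557], [0.4809, -0.3292, 0.1636], [0.4929, -0.3251, 0.1661]]
griptop 773 c [ 0.4794 -0.3686] size [0.027  0.0273] ang 0.68 z [0.1721 0.1748 0.1764]
```

Request:
apply_moves:
  steps:
    - [[-0.014,-0.017,0.03],1.1,0.085]
    - [[0,0,0.05],0,0.085]
    - [[0,0,0.05],0,0.085]
    - [[0,0,0.04],0,0.085]
    - [[0,0,0.03],0,0.085]
    - [[0,0,0.01],0,0.085]
    - [[0,0,0],0,0.085]
    - [[0,0,0],0,0.085]

```text
t: 4.05
eef_pos: [0.5638, 0.2607, 0.12]
eef_rot: [1.0, -0.011, 0.001, -0.0]
force: [0.3, 0.0, 0.8]
gripper_width: 0.0849
finger_force: 0.0
```

Request:
apply_moves:
  steps:
    - [[0,0,0],0,0.07]
    - [[0,0,0],0,0.06]
    - [[0,0,0],0,0.055]
    - [[0,0,0],0,0.05]
    - [[0,0,0],0,0.047]
    - [[0,0,0],0,0.047]
    - [[0,0,0],0,0.047]

```text
t: 4.75
eef_pos: [0.5624, 0.2614, 0.1194]
eef_rot: [1.0, -0.01, 0.001, 0.0]
force: [-0.6, -0.7, 6.0]
gripper_width: 0.0491
finger_force: 61.2
```

```bash
python3 - <<'E'
from h import *
im,d,s=grab('scene'); cv2.imwrite('pics/grip.png',cv2.resize(im[110:290,320:560],None,fx=3,fy=3,interpolation=2)[:,:,::-1])
print(s)
E
```

```text
{'t': 4.75, 'qpos': array([-0.20068085,  0.49067161, -0.40277757,  1.73245041,  0.22799032,
        0.96391968, -2.28178534]), 'qvel': array([ 0.00144848, -0.00059017,  0.00085778, -0.00032199,  0.00017934,
       -0.00139122, -0.00187094]), 'tau': array([-4.24161125e-01, -4.41684043e+01, -4.04926300e+00, -2.06577998e+01,
       -1.68934143e-01, -6.35530315e-01,  5.29394150e-03]), 'eef_pos': array([0.56238867, 0.26139293, 0.11938187]), 'eef_rot': array([ 9.99952719e-01, -9.70528694e-03,  5.66996638e-04,  2.13642130e-04]), 'force': array([-0.64944932, -0.66340584,  6.02079995]), 'moment': array([-0.40469631,  0.18922703, -0.02839407]), 'finger_force': 61.20836265385151, 'gripper_width': 0.049106523342578326}
```

View pics/grip.png

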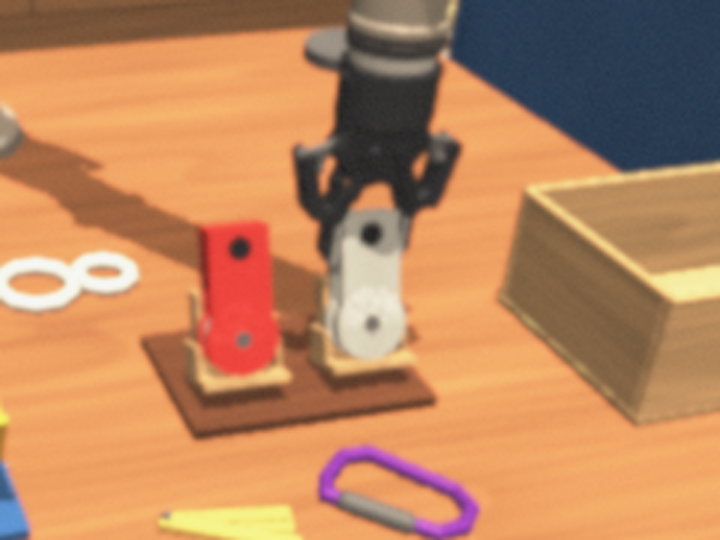

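The fingers hold the grey head on both sides, level with the black hole at (370,232), at 61 N. The red pulley is untouched. Next I lift straight up and carry it to free table to pre-pitch it.

Request:
apply_moves:
  steps:
    - [[0,0,-0.01],0,0.047]
    - [[0,0,-0.03],0,0.047]
    - [[0,0,-0.04],0,0.047]
    - [[0,0,-0.04],0,0.047]
    - [[0,0,-0.04],0,0.047]
    - [[0,0.03,-0.01],-1.9,0.047]
    - [[0,0.04,0],0,0.047]
    - [[0,0.04,0],0,0.047]
    - [[0,0.04,0],0,0.047]
    - [[0,0.04,0.02],0,0.047]
    - [[0,0.04,0.04],0,0.047]
    - [[0,0.01,0.04],0,0.047]
    - [[0,0,0.04],0,0.047]
    - [[0,0,0.02],0,0.047]
    - [[0,0,0],0,0.047]
    - [[0,0,0],0,0.047]

```text
t: 6.4
eef_pos: [0.5642, 0.0265, 0.1332]
eef_rot: [1.0, 0.007, -0.0, -0.0]
force: [1.4, -0.0, -3.1]
gripper_width: 0.0477
finger_force: 54.7
```

```bash
cat > pitch.py <<'E'
from fit import *
def pose(show=None):
    im,d,s=grab('wrist'); 
    W=world('wrist',u.ravel(),v.ravel(),d.ravel(),s).reshape(400,640,3); W[d<=0]=9
    S=cv2.cvtColor(im,cv2.COLOR_RGB2HSV)[...,1]; V=im.max(2)
    g=np.array(s['eef_pos'])
    m=box(W,g+[-.03,-.022,-.12],g+[.14,.022,.05])&(S<70)&(V>70)&(W[...,2]>.006)
    P=W[m]; c,n,k=plane(P)
    if n[0]<0: print('warn normal',n)
    Rt=Ro.from_quat(s['eef_rot']).as_matrix(); 
    print('t',s['t'],'tcp',g.round(4),'toolyaw',np.degrees(np.arctan2(Rt[1,0],Rt[0,0])).round(2),'F',np.round(s['force'],1),'w',s['gripper_width'],s['finger_force'])
    print('n',n.round(3),'pitch',np.degrees(np.arctan2(n[0],n[2])).round(2),'yaw',np.degrees(np.arctan2(n[1],n[0])).round(2),k.sum(),len(P),'offset of face above TCP',round((c-g)@n,4))
    p=np.arctan2(n[0],n[2]); dd=np.array([np.cos(p),0,-np.sin(p)]); a=(P[k]-g)@dd; print('x extent rel TCP',np.percentile(a,[0.5,99.5]).round(4))
    if show: cv2.imwrite(show,im[:,:,::-1])
    return s,W,im
E
python3 -c "
from pitch import *
pose('pics/p1.png')"
```

```text
t 6.4 tcp [0.5642 0.0265 0.1332] toolyaw 0.81 F [ 1.4 -0.  -3.1] w 0.0477351133603032 54.68919113885022
n [0.904 0.001 0.429] pitch 64.62 yaw 0.03 9690 11820 offset of face above TCP 0.0051
x extent rel TCP [0.0065 0.1228]
```

View pics/p1.png

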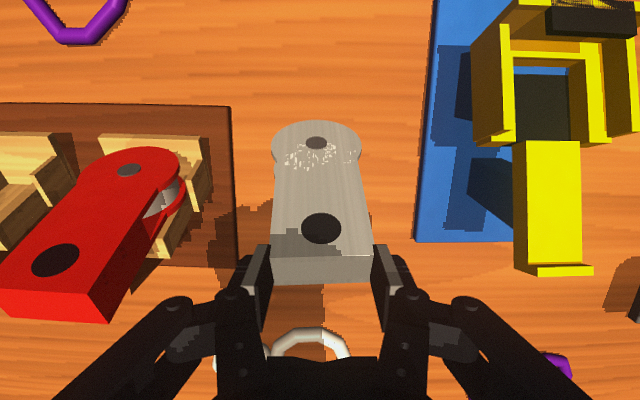

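The grey pulley is held cleanly, with its nose at (315,125) and its head end face at rows 255–280. The end face spoiled the plane fit, so I'll switch to RANSAC.

```bash
python3 - <<'E'
s=open('fit.py').read(); i=s.index('def plane')
s=s[:i]+'''def plane(P,it=300):
    r=np.random.default_rng(0); b=None
    for _ in range(it):
        a=P[r.choice(len(P),3,False)]; n=np.cross(a[1]-a[0],a[2]-a[0]); n/=np.linalg.norm(n)+1e-12; m=abs((P-a[0])@n)<.0015
        if b is None or m.sum()>b.sum(): b=m
    for _ in range(3):
        c=P[b].mean(0); n=np.linalg.svd(P[b]-c,full_matrices=False)[2][2]; n*=np.sign(n[2]); b=abs((P-c)@n)<.002
    return c,n,b
'''
open('fit.py','w').write(s)
E
python3 -c "
from pitch import *
pose()"
```

```text
t 6.45 tcp [0.5652 0.0266 0.1342] toolyaw 0.81 F [-0.2  0.3 -3.1] w 0.048236840414276776 54.69570951692731
n [0.903 0.    0.429] pitch 64.62 yaw 0.03 9601 11805 offset of face above TCP 0.0052
x extent rel TCP [0.0065 0.123 ]
```

Request:
apply_moves:
  steps:
    - [[0,0,0.012],0,0.047]
    - [[0,0,0.004],0,0.047]
    - [[-0.006,0,0.003],0,0.047]
    - [[-0.006,0,0.003],0,0.047]
    - [[-0.005,0,0.003],0,0.047]
    - [[-0.005,0,0.003],0,0.047]
    - [[0,0,0],0,0.047]

```text
t: 7.2
eef_pos: [0.5426, 0.0264, 0.1083]
eef_rot: [1.0, 0.007, 0.001, 0.0]
force: [-8.4, -0.4, 18.3]
gripper_width: 0.0476
finger_force: 63.0
```

```bash
python3 -c "
from pitch import *
pose()"
```

```text
t 7.2 tcp [0.5426 0.0264 0.1083] toolyaw 0.8 F [-8.4 -0.4 18.3] w 0.047637951009142226 62.968618935101404
n [ 0.779 -0.001  0.627] pitch 51.18 yaw -0.07 13018 14343 offset of face above TCP 0.0042
x extent rel TCP [0.0046 0.122 ]
```

The pivot works as planned, now at 51°. I'll continue to about 40°, then lift a little.

Request:
apply_moves:
  steps:
    - [[-0.005,0,0.003],0,0.047]
    - [[-0.005,0,0.003],0,0.047]
    - [[-0.005,0,0.004],0,0.047]
    - [[-0.004,0,0.004],0,0.047]
    - [[0,0,0],0,0.047]
    - [[0,0,-0.02],0,0.047]
    - [[0,0,-0.02],0,0.047]
    - [[0,0,0],0,0.047]

```text
t: 8.05
eef_pos: [0.5257, 0.026, 0.1336]
eef_rot: [1.0, 0.007, 0.003, -0.0]
force: [1.0, 0.2, -2.9]
gripper_width: 0.0479
finger_force: 64.2
```

```bash
python3 -c "
from pitch import *
pose('pics/p2.png')"
```

```text
t 8.05 tcp [0.5257 0.026  0.1336] toolyaw 0.79 F [ 1.   0.2 -2.9] w 0.04787820499323309 64.21399169310462
n [0.678 0.003 0.735] pitch 42.72 yaw 0.22 15417 16206 offset of face above TCP 0.0046
x extent rel TCP [0.004  0.1215]
```

Request:
apply_moves:
  steps:
    - [[0,0,0.02],0,0.047]
    - [[0,0,0.014],0,0.047]
    - [[-0.004,0,0.003],0,0.047]
    - [[-0.004,0,0.004],0,0.047]
    - [[-0.004,0,0.004],0,0.047]
    - [[-0.003,0,0.003],0,0.047]
    - [[0,0,0],0,0.047]
    - [[0,0,-0.02],0,0.047]
    - [[0,0,-0.03],0,0.047]
    - [[0,0,0],0,0.047]

```text
t: 9.1
eef_pos: [0.5091, 0.0255, 0.1351]
eef_rot: [1.0, 0.007, 0.001, 0.0]
force: [1.1, -0.1, -3.3]
gripper_width: 0.0481
finger_force: 62.8
```

```bash
python3 -c "
from pitch import *
pose('pics/p3.png')"
```

```text
t 9.1 tcp [0.5091 0.0255 0.1351] toolyaw 0.77 F [ 1.1 -0.1 -3.3] w 0.04805845388369954 62.82639272250094
n [0.602 0.    0.799] pitch 36.98 yaw 0.03 17216 17615 offset of face above TCP 0.0047
x extent rel TCP [0.0048 0.1218]
```

Request:
apply_moves:
  steps:
    - [[0,0,-0.03],0,0.047]
    - [[0,0,-0.025],0,0.047]
    - [[0.015,0.033,0],0,0.047]
    - [[0.015,0.033,0],0,0.047]
    - [[0.015,0.033,0],0,0.047]
    - [[0.013,0.03,0],0,0.047]
    - [[0,0,0],0,0.047]
    - [[0,0,0],0,0.047]

```text
t: 9.95
eef_pos: [0.5658, -0.1036, 0.1851]
eef_rot: [1.0, 0.006, -0.003, -0.0]
force: [-0.7, 0.3, -3.0]
gripper_width: 0.0478
finger_force: 62.8
```

```bash
python3 -c "
from pitch import *
s,W,im=pose('pics/p4.png')
np.savez('pics/p4.npz',im=im,W=W)
h=cv2.cvtColor(im,cv2.COLOR_RGB2HSV);H,S,V=h[...,0],h[...,1],h[...,2]
Y=(H>20)&(H<36)&(S>120)
K=W[box(W,[.6,-.17,.06],[.75,-.03,.2])&(V<60)]; rect(K,'black')
K=W[box(W,[.62,-.17,.06],[.75,-.03,.2])&Y]; rect(K,'yel')
K=W[box(W,[.5,-.2,.004],[.75,0,.03])&(H>95)&(H<125)&(S>100)]; rect(K,'stand')
"
```

```text
t 9.95 tcp [ 0.5658 -0.1036  0.1851] toolyaw 0.66 F [-0.7  0.3 -3. ] w 0.04779939733913351 62.7607541395173
n [ 0.609 -0.002  0.793] pitch 37.55 yaw -0.22 17172 17511 offset of face above TCP 0.0047
x extent rel TCP [0.0049 0.1224]
black 1747 c [ 0.6757 -0.1045] size [0.0702 0.0317] ang 78.12 z [0.0669 0.0961 0.0991]
yel 2325 c [ 0.6554 -0.1021] size [0.0714 0.0762] ang 0.55 z [0.0631 0.0869 0.1124]
stand 612 c [ 0.6322 -0.1029] size [0.1545 0.0987] ang 0.66 z [0.0099 0.0119 0.0137]
```

View pics/p4.png

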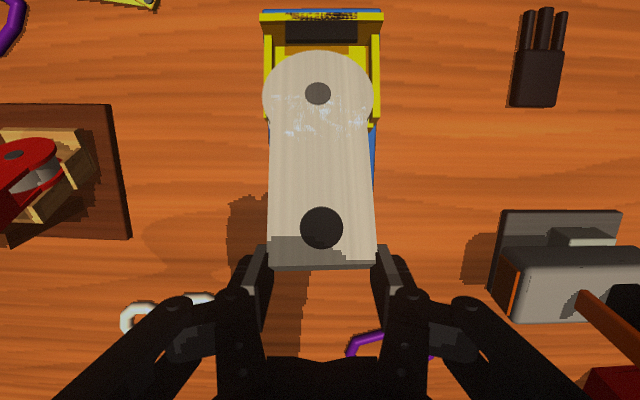

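The pulley hovers over the pocket: nose tip (318,52), lip edge at row ~43 (columns 285–357), and it looks centred between the cheeks. I'll measure the relative offsets precisely.

```bash
python3 -c "
from fit import *
z=np.load('pics/p4.npz');W,im=z['W'],z['im']
h=cv2.cvtColor(im,cv2.COLOR_RGB2HSV);H,S,V=h[...,0],h[...,1],h[...,2]
g=(S<70)&(V>70)&box(W,[.55,-.16,.1],[.72,-.05,.2])
for r in [60,80,95,110,130,160,190,220]:
  c=np.where(g[r])[0]; c=c[(c>230)&(c<400)]; print(r,c.min(),c.max(),'mid y',(W[r,c.min()+1,1]+W[r,c.max()-1,1])/2, 'w',W[r,c.min()+1,1]-W[r,c.max()-1,1])
for r in range(46,58,2): print('tip',r,W[r,318].round(4),im[r,318])
for r in range(14,50,3): print('lip',r,W[r,318].round(4),im[r,318])
Y=(H>20)&(H<36)&(S>120)
for r in [60,80]:
  c=np.where(Y[r])[0]; c=c[(c>250)&(c<395)]; print('cheek',r,c.min(),c.max(),W[r,c.min()+1].round(4),W[r,c.max()-1].round(4))
c=np.where(V[30]<60)[0];c=c[(c>270)&(c<370)];print('lip cols',c.min(),c.max(),W[30,c.min()+1].round(4),W[30,c.max()-1].round(4))
for r in range(252,275,3): print('end',r,W[r,290].round(4))
"
```

```text
60 284 351 mid y -0.10007702458918642 w 0.036351399791110156
80 267 369 mid y -0.10050898513926962 w 0.05472791729752803
95 263 372 mid y -0.10043275965316933 w 0.057319811797689954
110 265 370 mid y -0.10053498881009378 w 0.0541087868397199
130 270 366 mid y -0.10080072968276074 w 0.04800623270363884
160 269 369 mid y -0.10170175846083059 w 0.04831522082061915
190 268 372 mid y -0.10236754722830291 w 0.04887865462061053
220 268 374 mid y -0.10296858289654125 w 0.048392118254438315
tip 46 [ 0.6745 -0.0996  0.063 ] [150  99  15]
tip 48 [ 0.673  -0.0997  0.0647] [167 109  11]
tip 50 [ 0.667  -0.1003  0.1137] [180 164 124]
tip 52 [ 0.666  -0.1003  0.1137] [184 169 148]
tip 54 [ 0.6649 -0.1003  0.1142] [182 171 146]
tip 56 [ 0.6636 -0.1003  0.1163] [185 172 148]
lip 14 [ 0.6898 -0.0998  0.0917] [157 125  17]
lip 17 [ 0.6876 -0.0999  0.0945] [153 116  21]
lip 20 [ 0.6862 -0.0999  0.0929] [59 44 26]
lip 23 [ 0.6843 -0.0999  0.0942] [39 28 26]
lip 26 [ 0.6823 -0.1     0.0965] [38 30 27]
lip 29 [ 0.6806 -0.1     0.0967] [38 30 24]
lip 32 [ 0.6791 -0.1     0.0955] [43 34 26]
lip 35 [ 0.6771 -0.1     0.0972] [39 32 26]
lip 38 [ 0.6753 -0.1     0.0981] [42 32 30]
lip 41 [ 0.6739 -0.1     0.0961] [29 20 17]
lip 44 [ 0.6755 -0.0997  0.0666] [77 50 13]
lip 47 [ 0.6738 -0.0997  0.0636] [164 107   4]
cheek 60 264 379 [ 0.6635 -0.065   0.0839] [ 0.6642 -0.1393  0.0846]
cheek 80 264 379 [ 0.6509 -0.0652  0.0877] [ 0.6516 -0.1393  0.0894]
lip cols 285 356 [ 0.68   -0.0805  0.0962] [ 0.6802 -0.1223  0.0973]
end 252 [ 0.5772 -0.0891  0.1834]
end 255 [ 0.5762 -0.0892  0.1842]
end 258 [ 0.5749 -0.0892  0.1847]
end 261 [ 0.5737 -0.0892  0.1852]
end 264 [ 0.5723 -0.0892  0.1855]
end 267 [ 0.5678 -0.0887  0.1807]
end 270 [ 0.5597 -0.0875  0.1704]
end 273 [ 4.481e-01 -6.910e-02  4.000e-04]
```

Request:
apply_moves:
  steps:
    - [[0,0,0.006],1.2,0.047]
    - [[0.001,0,0.009],0,0.047]
    - [[0,0,0.006],0,0.047]
    - [[0,0,0.001],0,0.047]
    - [[0,0,0],0,0.047]

```text
t: 10.5
eef_pos: [0.5686, -0.1026, 0.1654]
eef_rot: [1.0, -0.003, -0.0, -0.0]
force: [-0.6, 0.1, -3.6]
gripper_width: 0.0481
finger_force: 62.8
```

```bash
cat > rel.py <<'E'
from pitch import *
O=np.array([.615,.085]); c2,s2=np.cos(np.radians(20)),np.sin(np.radians(20))
def rel(name=None):
    s,W,im=pose(name)
    h=cv2.cvtColor(im,cv2.COLOR_RGB2HSV);S,V=h[...,1],h[...,2]
    g=(S<70)&(V>70)&box(W,[.55,-.16,.07],[.72,-.05,.2])
    for r in (90,100,110,180,210):
        c=np.where(g[r])[0]; c=c[(c>230)&(c<400)]
        if len(c): print(r,'x',W[r,(c.min()+c.max())//2,0].round(4),'mid y',((W[r,c.min()+1,1]+W[r,c.max()-1,1])/2).round(4),len(c))
    q=W[g&(abs(W[...,1]+.102)<.006)]; T=q[np.argsort(q[:,0])[-40:]].mean(0); x,z=T[0]-O[0],T[2]-O[1]
    print('T',T.round(4),'pocket a,b mm',((x*c2-z*s2)*1e3).round(1),((x*s2+z*c2)*1e3).round(1))
E
python3 -c "
from rel import *
rel('pics/p5.png')"
```

```text
t 10.5 tcp [ 0.5686 -0.1026  0.1654] toolyaw -0.39 F [-0.6  0.1 -3.6] w 0.04805447315881492 62.77160606234304
n [ 0.604 -0.012  0.797] pitch 37.17 yaw -1.15 17198 17536 offset of face above TCP 0.0046
x extent rel TCP [0.005 0.122]
90 x 0.6486 mid y -0.1012 109
100 x 0.6435 mid y -0.1012 111
110 x 0.6386 mid y -0.1009 106
180 x 0.607 mid y -0.102 103
210 x 0.5952 mid y -0.1024 83
T [ 0.6696 -0.1012  0.0945] pocket a,b mm 48.1 27.6
```

Request:
apply_moves:
  steps:
    - [[-0.001,0.001,0.002],0,0.047]
    - [[0,0,0.0015],0,0.047]
    - [[0,0,0],0,0.047]

```text
t: 10.85
eef_pos: [0.5678, -0.104, 0.1623]
eef_rot: [1.0, -0.004, -0.0, 0.0]
force: [0.1, -0.2, -3.3]
gripper_width: 0.0483
finger_force: 62.8
```

```bash
python3 -c "
from rel import *
rel('pics/p6.png')"
```

```text
t 10.85 tcp [ 0.5678 -0.104   0.1623] toolyaw -0.43 F [ 0.1 -0.2 -3.3] w 0.048336280758128417 62.77670962856291
n [ 0.604 -0.013  0.797] pitch 37.16 yaw -1.19 17199 17522 offset of face above TCP 0.0046
x extent rel TCP [0.005 0.122]
90 x 0.6478 mid y -0.1024 110
100 x 0.6427 mid y -0.1027 110
110 x 0.6378 mid y -0.1019 107
180 x 0.607 mid y -0.1034 103
210 x 0.5944 mid y -0.1035 82
T [ 0.6687 -0.1019  0.0915] pocket a,b mm 48.3 24.5
```

Request:
apply_moves:
  steps:
    - [[0.003,0,0.0015],0,0.047]
    - [[0.003,0,0.001],0,0.047]
    - [[0.0025,0,0.001],0,0.047]
    - [[0.002,0,0.001],0,0.047]
    - [[0,0,0],0,0.047]

```text
t: 11.4
eef_pos: [0.5787, -0.1038, 0.1577]
eef_rot: [1.0, -0.004, -0.0, -0.0]
force: [-0.8, 0.1, -3.1]
gripper_width: 0.0477
finger_force: 62.8
```

```bash
python3 -c "
from rel import *
rel('pics/p7.png')"
```

```text
t 11.4 tcp [ 0.5787 -0.1038  0.1577] toolyaw -0.41 F [-0.8  0.1 -3.1] w 0.04771592942531933 62.779014304186376
n [ 0.604 -0.013  0.797] pitch 37.14 yaw -1.2 16525 16839 offset of face above TCP 0.0046
x extent rel TCP [0.005  0.1146]
90 x 0.6587 mid y -0.1021 109
100 x 0.6537 mid y -0.1024 110
110 x 0.6487 mid y -0.1021 106
180 x 0.6175 mid y -0.1034 102
210 x 0.6059 mid y -0.1035 82
T [ 0.6729 -0.1017  0.092 ] pocket a,b mm 52.0 26.4
```

Request:
apply_moves:
  steps:
    - [[-0.001,0,0.003],0,0.047]
    - [[-0.002,0,0.0035],0,0.047]
    - [[-0.0025,0,0.0035],0,0.047]
    - [[-0.002,0,0.0035],0,0.047]
    - [[-0.002,0,0.0035],0,0.047]
    - [[0,0,0],0,0.047]

```text
t: 12.05
eef_pos: [0.5689, -0.1038, 0.1408]
eef_rot: [1.0, -0.004, 0.0, 0.0]
force: [0.3, 0.0, 1.8]
gripper_width: 0.0482
finger_force: 62.3
```

```bash
python3 -c "
from rel import *
rel('pics/p8.png')"
```

```text
t 12.05 tcp [ 0.5689 -0.1038  0.1408] toolyaw -0.41 F [0.3 0.  1.8] w 0.048171855811291235 62.332734167575836
n [ 0.466 -0.01   0.885] pitch 27.75 yaw -1.26 19596 19631 offset of face above TCP 0.0039
x extent rel TCP [0.0051 0.1157]
90 x 0.6491 mid y -0.1025 119
100 x 0.6445 mid y -0.102 115
110 x 0.64 mid y -0.1026 105
180 x 0.6096 mid y -0.103 108
210 x 0.5975 mid y -0.1034 87
T [ 0.6732 -0.1018  0.0901] pocket a,b mm 52.9 24.7
```

Request:
apply_moves:
  steps:
    - [[0.0028,0,0.001],0,0.047]
    - [[-0.002,0,0.003],0,0.047]
    - [[-0.002,0,0.003],0,0.047]
    - [[-0.002,0,0.003],0,0.047]
    - [[-0.002,0,0.003],0,0.047]
    - [[0,0,0],0,0.047]

```text
t: 12.7
eef_pos: [0.5639, -0.1036, 0.1274]
eef_rot: [1.0, -0.003, 0.0, -0.0]
force: [0.9, 0.8, 0.1]
gripper_width: 0.0481
finger_force: 60.9
```

```bash
python3 -c "
from rel import *
rel('pics/p9.png')"
```

```text
t 12.7 tcp [ 0.5639 -0.1036  0.1274] toolyaw -0.39 F [0.9 0.8 0.1] w 0.048052385062053574 60.86339145898819
n [ 0.356 -0.007  0.934] pitch 20.86 yaw -1.1 22869 22915 offset of face above TCP 0.0037
x extent rel TCP [0.0054 0.1156]
90 x 0.6442 mid y -0.1024 123
100 x 0.6398 mid y -0.1023 113
110 x 0.6356 mid y -0.1027 108
180 x 0.6059 mid y -0.1031 110
210 x 0.5936 mid y -0.1031 90
T [ 0.6734 -0.1017  0.0894] pocket a,b mm 53.4 24.1
```

View pics/p9.png

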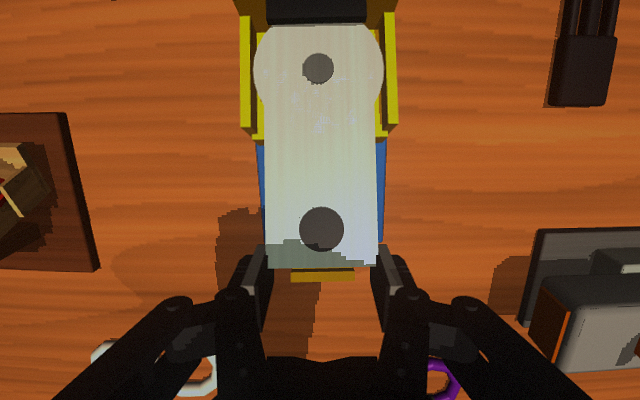

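The picture shows the pulley flat in the pocket, nose under the black lip (320,15), sides inside the yellow cheeks, and the heel stop visible behind the head at (322,276). Now I release and retreat upwards.

Request:
apply_moves:
  steps:
    - [[0,0,0],0,0.052]
    - [[0,0,0],0,0.06]
    - [[0,0,0],0,0.075]
    - [[0,0,0],0,0.085]
    - [[0,0,0],0,0.085]
    - [[0,0,-0.01],0,0.085]
    - [[0,0,-0.03],0,0.085]
    - [[0,0,-0.04],0,0.085]
    - [[0,0,-0.05],0,0.085]
    - [[0,0,0],0,0.085]
    - [[0,0,0],0,0.085]

```text
t: 13.85
eef_pos: [0.5646, -0.1039, 0.2602]
eef_rot: [1.0, -0.004, 0.002, 0.0]
force: [0.1, 0.6, -0.5]
gripper_width: 0.0848
finger_force: 0.0
```

```bash
python3 - <<'E'
from fit import *
im,d,s=grab('wrist'); W=world('wrist',u.ravel(),v.ravel(),d.ravel(),s).reshape(400,640,3); W[d<=0]=9
S=cv2.cvtColor(im,cv2.COLOR_RGB2HSV)[...,1]; V=im.max(2)
P=W[box(W,[.54,-.14,.08],[.7,-.06,.16])&(S<70)&(V>90)]; c,n,k=plane(P); q=P[k]
print(s['t'],s['eef_pos'],n,'pitch',np.degrees(np.arctan2(n[0],n[2])),k.sum(),len(P))
x,z=q[:,0]-.615,q[:,2]-.085; a=x*.9397-z*.342; b=x*.342+z*.9397; print('a',np.percentile(a,[.5,99.5]),'b',np.median(b)); rect(q,'pulley')
cv2.imwrite('pics/bed.png',im[:,:,::-1])
E
```

```text
13.85 [ 0.56462953 -0.10386024  0.2601794 ] [0.34218698 0.00558715 0.93961527] pitch 20.010498661942716 7322 7406
a [-0.05635374  0.0525451 ] b 0.02412061794482489
pulley 7322 c [ 0.6212 -0.1029] size [0.1039 0.0592] ang 1.39 z [0.0897 0.1069 0.127 ]
```

View pics/bed.png

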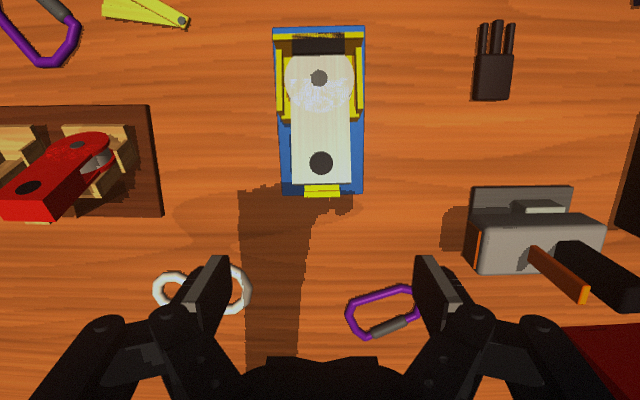

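The pulley is bedded: pitch 20.0°, top face 24.1 mm above the floor, nose under the lip at (318,47). On to the reader.

Request:
apply_moves:
  steps:
    - [[-0.0138,0.043,0],-0.8,0.085]
    - [[-0.0138,0.043,0],0,0.085]
    - [[-0.0138,0.043,0],0,0.085]
    - [[-0.0138,0.043,0],0,0.085]
    - [[-0.0138,0.043,0],0,0.085]
    - [[-0.0138,0.043,0],0,0.085]
    - [[0,0,0.03],0,0.085]
    - [[0,0,0.02],0,0.085]
    - [[0,0,0],0,0.085]
    - [[0,0,0],0,0.085]

```text
t: 14.9
eef_pos: [0.4817, -0.3615, 0.2069]
eef_rot: [1.0, 0.004, -0.001, -0.001]
force: [0.6, -0.6, 0.1]
gripper_width: 0.085
finger_force: 0.0
```

```bash
python3 - <<'E'
from fit import *
im,d,s=grab('wrist'); W=world('wrist',u.ravel(),v.ravel(),d.ravel(),s).reshape(400,640,3); W[d<=0]=9
h=cv2.cvtColor(im,cv2.COLOR_RGB2HSV); H,S,V=h[...,0],h[...,1],h[...,2]
print(s['t'],s['eef_pos'],s['eef_rot'])
m=box(W,[.45,-.4,.172],[.51,-.34,.18])
if m.any(): rect(W[m],'griptop')
T=W[box(W,[.4,-.35,.15],[.6,-.3,.17])&(H<18)&(S>150)]; print('trig',len(T),np.percentile(T,[1,50,99],axis=0).round(4).tolist())
cv2.imwrite('pics/sq.png',im[:,:,::-1])
E
```

```text
14.9 [ 0.48167008 -0.36150933  0.20694462] [ 9.99992513e-01  3.65286825e-03 -1.05001256e-03 -7.26705752e-04]
griptop 2103 c [ 0.4796 -0.3686] size [0.0276 0.0276] ang 0.16 z [0.1721 0.1748 0.1763]
trig 594 [[0.4694, -0.3326, 0.1502], [0.4814, -0.3295, 0.1632], [0.489, -0.3248, 0.1653]]
```

Request:
apply_moves:
  steps:
    - [[-0.002,0,0.02],0,0.085]
    - [[0,0,0.02],0,0.085]
    - [[0,0,0.02],0,0.085]
    - [[0,0,0.008],0,0.085]
    - [[0,0,0],0,0.085]
    - [[0,0,0],0,0.07]
    - [[0,0,0],0,0.06]
    - [[0,0,0],0,0.052]
    - [[0,0,0],0,0.047]
    - [[0,0,0],0,0.047]
    - [[0,0,0],0,0.047]

```text
t: 16.05
eef_pos: [0.4819, -0.3592, 0.1421]
eef_rot: [1.0, 0.004, 0.001, -0.002]
force: [-0.4, 7.5, 7.0]
gripper_width: 0.0475
finger_force: 7.3
```

Request:
apply_moves:
  steps:
    - [[0,0,0],0,0.044]
    - [[0,0,0],0,0.041]
    - [[0,0,0],0,0.041]
    - [[0,0,0],0,0.041]
    - [[0,0,0],0,0.041]
    - [[0,0,0],0,0.041]

```text
t: 16.65
eef_pos: [0.4819, -0.3617, 0.1426]
eef_rot: [1.0, 0.003, 0.002, -0.0]
force: [-0.4, 1.9, 5.6]
gripper_width: 0.0423
finger_force: 46.4
```

```bash
python3 - <<'E'
from h import *
im,d,s=grab('wrist'); cv2.imwrite('pics/sq2.png',im[:,:,::-1]); print(s['t'],s['eef_pos'],s['gripper_width'],s['finger_force'],s['force'])
E
```

```text
16.65 [ 0.48190833 -0.36165154  0.14264806] 0.042259522413023665 46.40930950641632 [-0.35180323  1.90168589  5.64844638]
```

View pics/sq2.png

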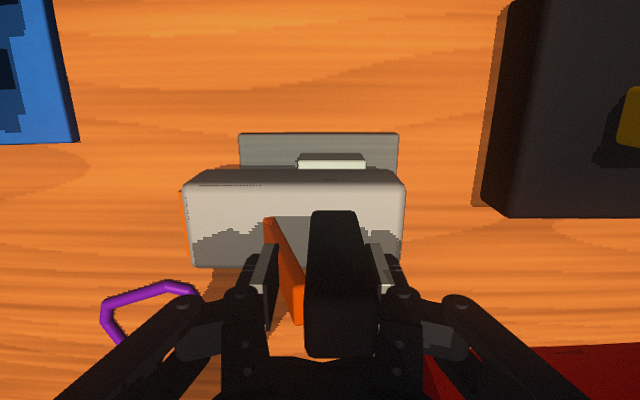

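The left finger presses the orange trigger (285,270) against the grip (345,280), with the right finger on the grip's back. The trigger is fully squeezed, so I release and rise clear.

Request:
apply_moves:
  steps:
    - [[0,0,0],0,0.05]
    - [[0,0,0],0,0.06]
    - [[0,0,0],0,0.075]
    - [[0,0,0],0,0.085]
    - [[0,0,0],0,0.085]
    - [[0,0,0],0,0.085]
    - [[0,0,-0.02],0,0.085]
    - [[0,0,-0.04],0,0.085]
    - [[0,0,-0.05],0,0.085]
    - [[0,0,-0.04],0,0.085]
    - [[0,0,0],0,0.085]
    - [[0,0,0],0,0.085]

```text
t: 17.9
eef_pos: [0.4803, -0.3628, 0.2913]
eef_rot: [1.0, 0.003, 0.001, 0.001]
force: [0.2, -0.2, -0.5]
gripper_width: 0.085
finger_force: 0.0
```

```bash
python3 - <<'E'
from fit import *
im,d,s=grab('wrist'); W=world('wrist',u.ravel(),v.ravel(),d.ravel(),s).reshape(400,640,3); W[d<=0]=9
h=cv2.cvtColor(im,cv2.COLOR_RGB2HSV); H,S,V=h[...,0],h[...,1],h[...,2]
T=W[box(W,[.4,-.35,.15],[.6,-.3,.17])&(H<18)&(S>150)]; print('trig',len(T),np.percentile(T,[1,50,99],axis=0).round(4).tolist())
P=W[box(W,[.54,-.14,.08],[.7,-.06,.16])&(S<70)&(V>90)]
if len(P)>100: c,n,k=plane(P); print('pulley pitch',np.degrees(np.arctan2(n[0],n[2])))
im,d,s=grab('top'); print(s['t'],s['eef_pos'],s['force'])
a=np.load('pics/top0.npz')['im'].astype(int); D=(abs(im.astype(int)-a).max(2)>60).astype(np.uint8)
n,l,st,c=cv2.connectedComponentsWithStats(cv2.morphologyEx(D,cv2.MORPH_OPEN,np.ones((3,3)))); print(st[1:].tolist())
E
```

```text
trig 182 [[0.4699, -0.3326, 0.151], [0.4796, -0.3299, 0.1629], [0.4889, -0.3247, 0.1648]]
pulley pitch 20.078330889070685
17.95 [ 0.47960651 -0.36227911  0.28953031] [ 0.25382202 -0.70725706 -0.66597425]
[[492, 131, 113, 259, 11564], [342, 154, 24, 40, 740], [538, 183, 4, 3, 12], [213, 187, 21, 14, 147], [341, 189, 4, 17, 55], [205, 193, 18, 9, 115], [456, 192, 34, 21, 518], [441, 231, 4, 3, 12], [496, 230, 32, 59, 879], [347, 245, 111, 155, 4631], [455, 330, 41, 69, 967], [637, 337, 3, 13, 35], [581, 339, 59, 38, 1051], [551, 375, 6, 3, 18], [565, 381, 8, 3, 24], [547, 383, 7, 3, 21], [556, 382, 8, 3, 24], [492, 388, 31, 12, 245], [525, 392, 22, 8, 132], [448, 398, 3, 2, 6]]
```

The trigger sprang back and the pulley is still bedded. In the top view the only changes away from the arm and its shadow are at the grey bay and the pocket, so I'm handing in.

```bash
python3 -c "
from rig import *
print(hand_in())"
```

```text
the job is handed in; nothing more can be done
None
```

The pulley is bedded cap-down in the pocket with its nose under the lip and released, the trigger was squeezed and sprang back, and the job was handed in at about 18 s; the pulley slipped about 25 mm in the grip during the lift from the rack, but it was not dropped.

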